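# Fetch the pot from the back of the curing tray

### The job

The low six-sided pot at the back of the curing tray is due on the banding wheel. First move the tall fluted vase and then the square planter, which stand in front of it, upright onto the ware board, and set the six-sided pot upright in the middle of the wheel; then put the square planter and last the vase back just where each stood. Set every piece down instead of dropping it, and leave the four round pots in the tray undisturbed.

Things in the scene. Friction and masses are not known exactly. Their poses are not given: they have to be found in the camera images.
- vase_mid (a point): tall round concrete vase with fine upright flutes, open top, 60 mm diameter (grips at 59 mm), 130 mm tall, wall 7 mm, about 0.4 kg; stands alone in the front row of the tray, on the side towards the robot. The point is its centre, 65 mm above its underside; z up
- square_mid (a point): square concrete planter with smooth faces, open top, 60 x 60 mm, 95 mm tall, wall 7 mm, about 0.35 kg; stands in the middle of the tray about 10 mm behind the vase, between two round pots. The point is its centre, 47.5 mm above its underside; x and y are normal to its faces, x roughly along the tray's x, z up
- hexpot_mid (a point): low six-sided concrete pot, open top, 56 mm across flats, 65 mm across corners, 55 mm tall, wall 7 mm, about 0.2 kg; stands in the tray's back row about 12 mm behind the square planter, between two round pots. The point is its centre, 27.5 mm above its underside; x is normal to two of its flats and roughly along the tray's x, its corners point along y, z up
- tray: black plastic curing tray, fixed, 252 mm (x) by 226 mm (y), floor 6 mm thick, rim 14 mm high. Origin at the centre of its underside; x points from its front (the vase) to its back (the six-sided pot). Vase, planter and six-sided pot stand on its floor in a file at x about -82, -12 and +58 mm, y = 0; behind the file 36 mm of floor are free, the front corners are empty
- board_top (a point): ware board: light wooden board on two battens, fixed, 150 mm (x) by 240 mm (y), top 22 mm above the bench, empty at the start. The point is the centre of its top; x and y along its edges, z up
- wheel_top (a point): banding wheel: round aluminium turntable, 176 mm diameter with concentric rings, on a green foot; its top is 62 mm above the bench and the head turns stiffly. The point is the centre of its top
- potA_mid (a point): plain round concrete pot, open top, 60 mm diameter, 90 mm tall, standing in the tray beside the square planter on the tray's +y side; it is to stay where it is. The point is its centre, 45 mm above its underside
- potB_mid (a point): plain round concrete pot, open top, 60 mm diameter, 90 mm tall, standing in the tray beside the square planter on the tray's -y side; it is to stay where it is. The point is its centre, 45 mm above its underside
- potC_mid (a point): plain round concrete pot, open top, 60 mm diameter, 70 mm tall, standing in the tray beside the six-sided pot on the tray's +y side; it is to stay where it is. The point is its centre, 35 mm above its underside
- potD_mid (a point): plain round concrete pot, open top, 60 mm diameter, 70 mm tall, standing in the tray beside the six-sided pot on the tray's -y side; it is to stay where it is. The point is its centre, 35 mm above its underside

How it is judged:
On the way, in this order (a step that is already met when the one before it is completed fails the run):
1. the vase stands upright on the ware board, let go (x of vase_mid in the frame of board_top between -0.06 and 0.06 m and y of vase_mid in the frame of board_top between -0.105 and 0.105 m and z of vase_mid in the frame of board_top between 0.06 and 0.07 m and angle between vase_mid's own z axis and vertical below 0.1 rad and linear speed of vase below 0.03 m/s and contact force between the fingers and vase below 0.1 N), for 0.2 s.
2. the square planter stands upright on the ware board too, let go (all of step 1 and x of square_mid in the frame of board_top between -0.06 and 0.06 m and y of square_mid in the frame of board_top between -0.105 and 0.105 m and z of square_mid in the frame of board_top between 0.0425 and 0.0525 m and angle between square_mid's own z axis and vertical below 0.1 rad and linear speed of square below 0.03 m/s and contact force between the fingers and square below 0.1 N), for 0.2 s.
3. the six-sided pot stands in the middle of the wheel, let go, with the vase and the square planter still on the board (all of step 2 and horizontal distance between hexpot_mid and wheel_top below 0.015 m and z of hexpot_mid in the frame of wheel_top between 0.0225 and 0.0325 m and angle between hexpot_mid's own z axis and vertical below 0.1 rad and linear speed of hexpot below 0.03 m/s and contact force between the fingers and hexpot below 0.1 N), for 0.2 s.
4. the square planter is back where it stood, let go, with the vase still on the board (all of step 1 and distance of square_mid from where it was at the start of the episode below 0.012 m and angle between square_mid's own z axis and vertical below 0.1 rad and linear speed of square below 0.03 m/s and contact force between the fingers and square below 0.1 N), for 0.2 s.
At the end, for the whole second after the job is handed in: the six-sided pot stands upright on the wheel within 15 mm of its centre; the square planter and the vase stand upright within 12 mm of where they stood at the start; all three are let go and at rest; the four round pots stand upright within 12 mm of where they stood (horizontal distance between hexpot_mid and wheel_top below 0.015 m and z of hexpot_mid in the frame of wheel_top between 0.0225 and 0.0325 m and angle between each of hexpot_mid, square_mid, vase_mid, potA_mid, potB_mid, potC_mid, potD_mid's own z axis and vertical below 0.1 rad and linear speed of each of hexpot, square, vase below 0.03 m/s and contact force between the fingers and hexpot below 0.1 N and distance of each of square_mid, vase_mid, potA_mid, potB_mid, potC_mid, potD_mid from where it was at the start of the episode below 0.012 m and contact force between the fingers and square below 0.1 N and contact force between the fingers and vase below 0.1 N); the robot touches nothing.
It fails at once if a round pot in the tray is shifted by more than 12 mm or tipped ((distance of potA_mid from where it was at the start of the episode above 0.012 m or angle between potA_mid's own z axis and vertical above 0.25 rad) or (distance of potB_mid from where it was at the start of the episode above 0.012 m or angle between potB_mid's own z axis and vertical above 0.25 rad) or (distance of potC_mid from where it was at the start of the episode above 0.012 m or angle between potC_mid's own z axis and vertical above 0.25 rad) or (distance of potD_mid from where it was at the start of the episode above 0.012 m or angle between potD_mid's own z axis and vertical above 0.25 rad)).
It fails at once if the vase, the square planter or the six-sided pot falls freely (faster than 0.7 m/s out of the fingers, a drop of about 25 mm) ((linear speed of vase above 0.7 m/s and contact force between the fingers and vase below 0.1 N) or (linear speed of square above 0.7 m/s and contact force between the fingers and square below 0.1 N) or (linear speed of hexpot above 0.7 m/s and contact force between the fingers and hexpot below 0.1 N)).
It also fails if it takes over 136 s, if anything falls off the work surface, if the arm or the gripper's body presses on something with over 40 N, if the wrist force passes 120 N, or if a joint passes its speed limit or range.

### The arm

A 6-joint arm with a two-finger parallel gripper is mounted at the origin on the work surface. World frame = base frame: x ahead of the robot, y to its left, z up, the work surface at z = 0. Lengths are in m, angles in rad, forces in N, time in s.
With the tool pointing down it reaches from about 0.35 to 0.775 m from the base axis. Payload 5.5 kg.
Tool frame: the origin (TCP) lies between the finger pads; the fingertips stand 8 mm ahead of it and the grasp point (between the pads) lies 11 mm behind it; z points along the fingers, y is the line along which they close (so a half turn about z gives the same grasp; the last joint's range is limited). The gripper opens to 85 mm and grips with 20 to 120 N. Pads are 22 mm wide; open, the fingers measure 114 mm over their backs; the gripper's body (76 mm by 85 mm) begins 54 mm behind the grasp point. The pads swing forward as they close: fully open they stand 13 mm farther back than shut.
Start: joints at [-1.394, 0.313, 0.046, 1.304, 0, 1.431], TCP at [0.179, -0.546, 0.239] pointing down, gripper open.
Joint ranges: [-2.76, 2.76], [-0.86, 1.69], [-1.03, 1.26], [-2.2, 2.34], [-1.47, 1.5], [-3.14, 3.14]. Speed limits (rad/s): [2.57, 2.57, 3.14, 3.14, 3.14, 3.14].

### API

Orientations are given as a unit quaternion [w, x, y, z].
In Python, from workcell import status, vision, job gives the robot as it stands. The module is installed in compiled form; this text tells all that it offers.
- The arm moves only by the tool apply_moves, never from a script. Its argument "moves" is one flat list of numbers, 6 for each row, row after row: the shift along the world's x, y, z in units of 25 mm (1.0 is 25 mm), then the turn, a rotation vector about the world's x, y, z in rad. In form: [x, y, z, rx, ry, rz, x, y, z, rx, ry, rz, ...]. A call has 1 to 20 rows; each row is the pose to reach, as a shift and turn from the pose commanded when the call began; what a row does not reach only later rows make up. A row lasts 1/12 s, in which the tool goes at most 41.7 mm and 7.16 degrees, less where a joint would pass 70% of its speed; a pose out of reach is approached as far as the arm can. A call with a gripper value outside its range is refused whole. "claw" is the opening in per cent of the stroke, from 0 (shut) to 100 (fully open), set as the call begins (left out, the last holds). The fingers move at their own pace and stop on an object; "newtons" is the grip in N (left out, the last holds). Time passes only in rows, so rows that repeat a pose let the fingers close. It gives the time, the measured TCP pose, the force, the opening and the grip force at its end, in the units of the state.
- status.get_state(): the state, without advancing time (a new reading comes with each control period).
- vision.read_camera(name): name is "scene" or "top" or "wrist"; returns a dict with "image" (420x560x3 uint8, blue, green, red), "camera_matrix" (3x3 intrinsics, pixels), "camera_from_world" (4x4, takes a point from world to camera coordinates). Camera axes: x right, y down, z forward; pixel columns grow to the right and rows downward; lengths in m; the calibration is good to about 2 mm. A picture is of the moment at which its call begins. There is no depth.
- job.hand_in(): hands the job in; it is judged then, once.
The state is a dict: "clock": time; "joint_pos": joint angles; "qvel": joint speeds; "tau": joint torques, N m; "tcp_pos": TCP position; "orientation": TCP orientation; "wrist_force": force on the tool from outside, world axes, zero at the start; "ft_torque": the same for the moment, N m; "finger_gap": finger opening in m; "grip_force": force on a finger pad.
Only numpy, scipy, OpenCV 4.12 (cv2) and the standard library are available. Lean on these libraries where they do the work, as an engineer would, in place of code of your own. Each camera call takes 0.05 s, during which the arm holds its last target. There are 200 camera calls.

## Working session

There is one attempt and no reset: what is moved stays moved. The work goes in short steps, Python scripts to look and compute and a tool call to move; the robot and the scene stay as the last step left them, time stands still between calls to the robot, and variables do not carry over. Pictures are saved under pics/ and viewed, at most 16 in all, crops included, and the job is handed in when it is done.

Besides the shell and the picture viewer there is one more tool, called as name(argument=value, ...) on one line, values as JSON. apply_moves: Moves the arm, as the interface text tells. Its arguments: {"type":"object","properties":{"moves":{"type":"array","items":{"type":"number"}},"claw":{"type":"number"},"newtons":{"type":"number"}},"required":["moves"]}

```bash
mkdir -p pics
cat > h.py <<'E'
import numpy as np, cv2
from workcell import status, vision, job
def snap(n,f):
    r=vision.read_camera(n); cv2.imwrite('pics/'+f+'.png',r['image']); np.savez('pics/'+f+'.npz',K=r['camera_matrix'],T=r['camera_from_world']); return r
def ray(f,u,v,z):
    d=np.load('pics/'+f+'.npz');K,T=d['K'],d['T'];R,t=T[:3,:3],T[:3,3]
    c=-R.T@t; w=R.T@np.linalg.inv(K)@[u,v,1]; return c+w*(z-c[2])/w[2]
def proj(f,P):
    d=np.load('pics/'+f+'.npz');K,T=d['K'],d['T'];p=T[:3,:3]@np.array(P)+T[:3,3];p=K@p;return p[:2]/p[2]
E
python3 - <<'E'
from h import *
for n in('top','scene'):
    snap(n,n+'0'); d=np.load('pics/%s0.npz'%n); T=d['T']; print(n,d['K'].round(0).tolist(),(-T[:3,:3].T@T[:3,3]).round(3))
print(status.get_state())
E
```

```text
top [[530.0, 0.0, 278.0], [0.0, 530.0, 209.0], [0.0, 0.0, 1.0]] [ 0.367 -0.007  1.495]
scene [[487.0, 0.0, 286.0], [0.0, 487.0, 200.0], [0.0, 0.0, 1.0]] [ 1.186 -0.39   1.156]
{'clock': 0.1, 'joint_pos': array([-1.39362540e+00,  3.13983913e-01,  4.51210560e-02,  1.30358902e+00,
       -4.26690223e-05,  1.43118413e+00]), 'qvel': array([ 0.00042559,  0.00023498,  0.0021121 , -0.0001374 , -0.00154661,
       -0.00091103]), 'tau': array([ 1.93985419e-03, -4.81723666e+01,  2.99244064e+01,  1.26783139e-02,
       -1.08545380e-04,  1.03042618e-05]), 'tcp_pos': array([ 0.17901561, -0.54597599,  0.23847631]), 'orientation': array([-8.27227114e-04,  9.87481918e-01,  1.57730074e-01, -3.68748925e-05]), 'wrist_force': array([ 0.26672808, -0.51996886,  0.25808944]), 'ft_torque': array([ 0.03369791, -0.01022284,  0.02286052]), 'grip_force': 0.0, 'finger_gap': 0.08496796499726522}
```

View pics/top0.png

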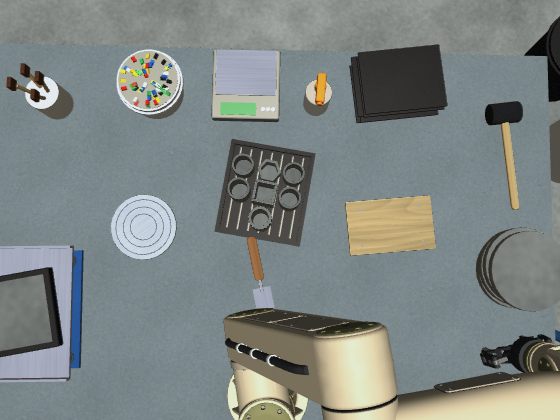

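View pics/scene0.png

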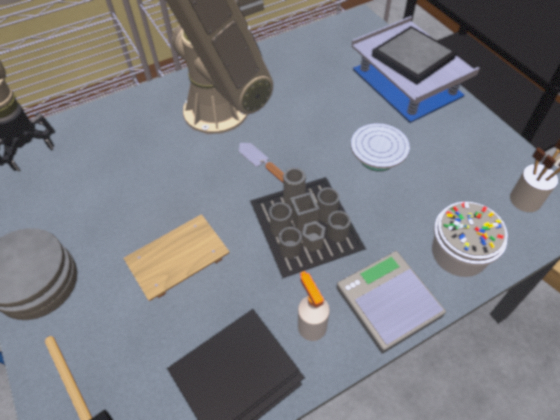

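The top view has image-up as world +x. The tray is centred at about (265,192), the wheel at (143,227) and the board at (391,225). I'll enlarge the tray.

Run:
```python
from h import *
im=cv2.imread('pics/top0.png'); c=im[130:255,205:325]; cv2.imwrite('pics/c1.png',cv2.resize(c,None,fx=4.8,fy=4.8,interpolation=cv2.INTER_CUBIC))
for n,u,v,z in(('wheel',143.5,226.5,.062),('b1',346,202,.022),('b2',433,195,.022),('b3',436,248,.022),('b4',350,255,.022)): print(n,ray('top0',u,v,z).round(4))
```

```text
wheel [0.4489 0.3444 0.062 ]
b1 [ 0.531 -0.208  0.022]
b2 [ 0.5558 -0.4523  0.022 ]
b3 [ 0.4075 -0.4595  0.022 ]
b4 [ 0.3835 -0.2202  0.022 ]
```

View pics/c1.png

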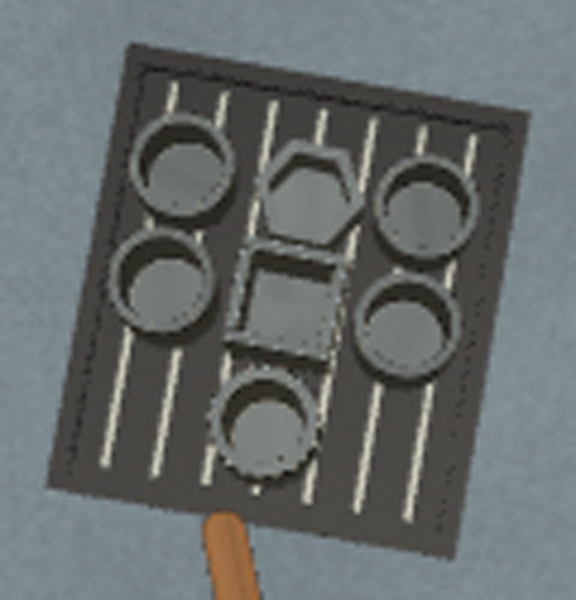

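Run:
```python
from h import *
def r(x,y,z): return ray('top0',205+(x+.5)/4.8-.5,130+(y+.5)/4.8-.5,z)
tc=np.array([r(x,y,.014) for x,y in((130,43),(530,113),(455,558),(48,487))]); print(tc.round(4),tc.mean(0).round(4))
ax=(tc[0]+tc[1]-tc[2]-tc[3]);print('yaw',np.degrees(np.arctan2(ax[1],ax[0])),np.linalg.norm(ax)/2)
ay=(tc[0]+tc[3]-tc[1]-tc[2]);print('yaw',np.degrees(np.arctan2(-ay[0],ay[1])),np.linalg.norm(ay)/2)
a=np.arctan2(ax[1],ax[0]);c=tc.mean(0)
for d in(-.082,-.012,.058): print('nominal',(c[:2]+d*np.array([np.cos(a),np.sin(a)])).round(4))
print('vase',r(265,422,.136).round(4))
sq=np.array([r(x,y,.101) for x,y in((247,236),(349,255),(333,360),(227,340))]);print('sq',sq.mean(0).round(4),sq.round(4))
hx=np.array([r(x,y,.061) for x,y in((258,203),(362,195),(284,144),(346,153),(274,235),(333,247))]);print('hex',hx.mean(0).round(4))
for n,x,y,z in(('A',162,281,.096),('B',408,325,.096),('C',183,165,.076),('D',426,207,.076)):print(n,r(x,y,z).round(4))
```

```text
[[ 0.7065  0.1172  0.014 ]
 [ 0.6695 -0.1201  0.014 ]
 [ 0.4062 -0.0798  0.014 ]
 [ 0.4428  0.1576  0.014 ]] [0.5563 0.0187 0.014 ]
yaw -8.705493441899403 0.26654355657926027
yaw -8.807039527219287 0.240194437386328
nominal [0.4752 0.0311]
nominal [0.5444 0.0205]
nominal [0.6136 0.0099]
vase [0.4737 0.0291 0.136 ]
sq [0.5455 0.0183 0.101 ] [[ 0.5794  0.0423  0.101 ]
 [ 0.57   -0.0143  0.101 ]
 [ 0.5114 -0.0066  0.101 ]
 [ 0.5213  0.052   0.101 ]]
hex [0.6092 0.0086 0.061 ]
A [0.554  0.0889 0.096 ]
B [ 0.5323 -0.0478  0.096 ]
C [0.6229 0.0802 0.076 ]
D [ 0.6018 -0.0573  0.076 ]
```

apply_moves(moves=[0,0,4,0,0,0.2,3,5,4,0,0,1,6,10,4,0,0,2,12,21,4,0,0,2.67,12,21,4,0,0,2.67,12,21,4,0,0,2.67,12,21,4,0,0,2.67,12,21,4,0,0,2.67,12,21,4,0,0,2.67,12,21,4,0,0,2.67,12,21,4,0,0,2.67,12,21,4,0,0,2.67,12,21,4,0,0,2.67,12,21,4,0,0,2.67,12,21,4,0,0,2.67,12,21,4,0,0,2.67,12,22.6,4,0,0,2.67,12,22.6,4,0,0,2.67,12,22.6,4,0,0,2.67,12,22.6,4,0,0,2.67], claw=100, newtons=60)

```text
clock: 1.77
tcp_pos: [0.4789, 0.0199, 0.3388]
orientation: [-0.001, 0.157, 0.988, -0.0]
wrist_force: [-0.9, 0.1, 0.2]
finger_gap: 0.0853
grip_force: 0.0
```

apply_moves(moves=[0,0,0,0,0,0.1,0,0,0,0,0,0.1,0,0,0,0,0,0.1])

```text
clock: 2.02
tcp_pos: [0.479, 0.0186, 0.339]
orientation: [-0.0, 0.114, 0.994, 0.0]
wrist_force: [-0.1, -0.5, 0.9]
finger_gap: 0.0851
grip_force: 0.0
```

Run:
```python
from h import *
r=snap('wrist','w1'); s=status.get_state(); q=s['orientation']; print(s['clock'],s['tcp_pos'],q,s['joint_pos'].round(3)); print('yaw y',np.degrees(2*np.arctan2(q[2],q[1]))-90)
T=r['camera_from_world'];print(-T[:3,:3].T@T[:3,3],T[:3,:3].round(2),r['camera_matrix'].round(0).tolist())
```

```text
2.0667 [0.47899451 0.01855278 0.33908946] [-2.53351645e-04  1.13594245e-01  9.93527192e-01  4.99896886e-05] [-0.129  0.116  0.039  1.494  0.     0.099]
yaw y 76.9548998240142
[0.40102492 0.03621221 0.47405774] [[ 0.23  0.97  0.  ]
 [ 0.93 -0.22  0.31]
 [ 0.3  -0.07 -0.95]] [[357.0, 0.0, 288.0], [0.0, 357.0, 207.0], [0.0, 0.0, 1.0]]
```

View pics/w1.png

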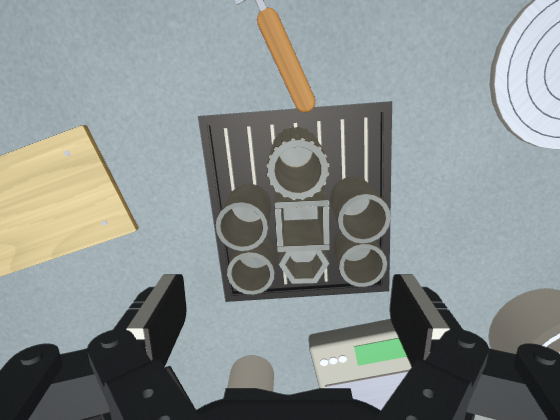

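The wrist view shows the vase rim at about (298,169), the square at (302,226), the hex at (304,266), and the board's near corner at (85,126)-(136,231). I'll enlarge it.

Run:
```python
from h import *
im=cv2.imread('pics/w1.png'); c=im[120:310,195:400]; cv2.imwrite('pics/c2.png',cv2.resize(c,None,fx=3,fy=3,interpolation=cv2.INTER_CUBIC))
```

```text
(no output)
```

View pics/c2.png

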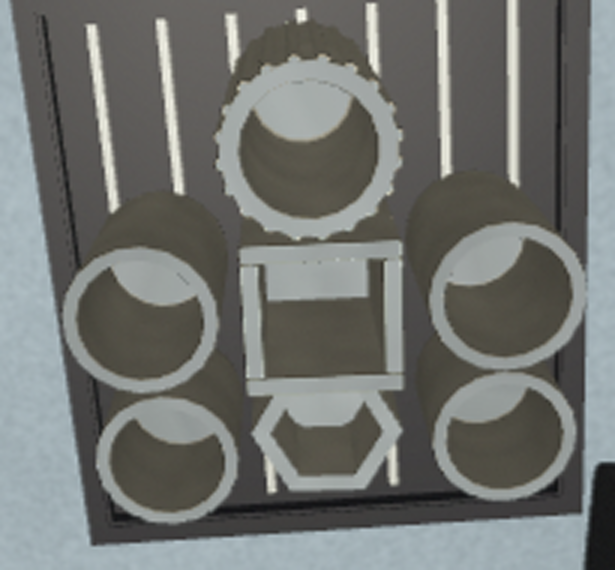

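Run:
```python
from h import *
def r(x,y,z): return ray('w1',195+(x+.5)/3-.5,120+(y+.5)/3-.5,z)
P=np.array([r(x,y,.136) for x,y in((217,147),(402,147),(309,56),(309,240))]);print('vase',P.mean(0).round(4),np.linalg.norm(P[0]-P[1]),np.linalg.norm(P[2]-P[3]),r(309,147,.136).round(4))
sq=np.array([r(x,y,.101) for x,y in((240,248),(401,241),(403,387),(247,393))]);print('sq',sq.mean(0).round(4),[np.linalg.norm(sq[i]-sq[i-1]).round(4) for i in range(4)])
ax=sq[2]+sq[3]-sq[0]-sq[1];ay=sq[1]+sq[2]-sq[0]-sq[3];print(np.degrees([np.arctan2(ax[1],ax[0]),np.arctan2(-ay[0],ay[1])]))
h=[r(x,y,.061) for x,y in((253,433),(402,432))];b=[r(x,y,.061) for x,y in((290,488),(366,488))]
print('hex',np.mean(h,0).round(4),np.linalg.norm(h[0]-h[1]),np.mean(b,0).round(4),np.linalg.norm(np.mean(b,0)-np.mean(h,0)))
for i in (h,b):
  a=i[1]-i[0];print(np.degrees(np.arctan2(-a[0],a[1])))
for n,x,y,z in(('A',507,295,.096),('B',140,320,.096),('C',504,435,.076),('D',167,460,.076)):print(n,r(x,y,z).round(4))
```

```text
vase [0.4743 0.0293 0.136 ] 0.05937301352112706 0.06013376989063752 [0.4737 0.0293 0.136 ]
sq [0.5461 0.0194 0.101 ] [np.float64(0.0581), np.float64(0.0587), np.float64(0.0583), np.float64(0.0595)]
[-10.69320811 -10.57557162]
hex [0.613  0.0085 0.061 ] 0.06380856314581083 [0.6393 0.003  0.061 ] 0.02688755517191191
-12.660860954418144
-13.08894235954259
A [0.5543 0.0886 0.096 ]
B [ 0.5328 -0.0482  0.096 ]
C [0.6229 0.0802 0.076 ]
D [ 0.6026 -0.0583  0.076 ]
```

apply_moves(moves=[-0.2,0.43,-1,0,0,0,-0.2,0.43,-2,0,0,0,-0.2,0.43,-3.2,0,0,0,-0.2,0.43,-4.4,0,0,0,-0.2,0.43,-5.6,0,0,0,-0.2,0.43,-6.6,0,0,0,-0.2,0.43,-7.4,0,0,0,-0.2,0.43,-8.2,0,0,0,-0.2,0.43,-9,0,0,0,-0.2,0.43,-9.6,0,0,0,-0.2,0.43,-10,0,0,0,-0.2,0.43,-10,0,0,0,-0.2,0.43,-10,0,0,0])

```text
clock: 3.15
tcp_pos: [0.4739, 0.0292, 0.0893]
orientation: [-0.0, 0.113, 0.994, 0.0]
wrist_force: [0.7, -0.6, -0.2]
finger_gap: 0.0855
grip_force: 0.0
```

apply_moves(moves=[0,0,0,0,0,0,0,0,0,0,0,0,0,0,0,0,0,0,0,0,0,0,0,0,0,0,0,0,0,0,0,0,0,0,0,0,0,0,0,0,0,0,0,0,0,0,0,0], claw=0, newtons=60)

```text
clock: 3.82
tcp_pos: [0.4754, 0.0293, 0.0909]
orientation: [0.002, 0.112, 0.994, 0.0]
wrist_force: [-0.4, 0.8, 6.5]
finger_gap: 0.0585
grip_force: 64.3
```

apply_moves(moves=[0,0,0.4,0,0,0,0,0,1,0,0,0,0,0,2,0,0,0,0,0,3,0,0,0,0,0,4,0,0,0,0,-0.5,5,0,0,0,0,-1.5,5.4,0,0,0,0,-2.6,5.4,0,0,0,0,-3.8,5.4,0,0,0,0,-5,5.4,0,0,0,0,-6.2,5.4,0,0,0,0,-7.4,5.4,0,0,0,0,-8.6,5.4,0,0,0,0,-9.8,5.4,0,0,0,0,-11,5.4,0,0,0,0,-12.2,5.4,0,0,0,0,-13.4,5.4,0,0,0,0.06,-14.6,5.4,0,0,0,0.06,-15.6,5.4,0,0,0,0.06,-16.4,5.4,0,0,0])

```text
clock: 5.48
tcp_pos: [0.475, -0.3826, 0.2242]
orientation: [-0.0, 0.113, 0.994, 0.0]
wrist_force: [-0.3, 0.6, -3.7]
finger_gap: 0.0579
grip_force: 65.3
```

apply_moves(moves=[0,-0.4,-0.3,0,0,0,0,-0.6,-1,0,0,0,0,-0.6,-1.8,0,0,0,0,-0.6,-2.6,0,0,0,0,-0.6,-3.3,0,0,0,0,-0.6,-3.8,0,0,0,0,-0.6,-4.2,0,0,0,0,-0.6,-4.4,0,0,0,0,-0.6,-4.5,0,0,0,0,-0.6,-4.55,0,0,0,0,-0.6,-4.55,0,0,0,0,-0.6,-4.55,0,0,0])

```text
clock: 6.48
tcp_pos: [0.4761, -0.3961, 0.1115]
orientation: [0.001, 0.112, 0.994, -0.0]
wrist_force: [0.0, 0.4, -2.5]
finger_gap: 0.0583
grip_force: 65.4
```

Run:
```python
from h import *
s=status.get_state(); print(s['clock'],s['tcp_pos'],s['orientation'],s['wrist_force'],s['grip_force'],s['finger_gap'])
snap('wrist','w2');snap('scene','s2')
a=cv2.imread('pics/w2.png');b=cv2.imread('pics/s2.png')[190:320,100:250]
b=cv2.resize(b,(485,420),interpolation=cv2.INTER_CUBIC);cv2.imwrite('pics/m2.png',cv2.resize(np.hstack([a,b]),(800,322)))
```

```text
6.4833 [ 0.47606412 -0.39605509  0.11147623] [ 5.94788091e-04  1.12133124e-01  9.93692920e-01 -4.34330813e-04] [ 0.04990029  0.36188195 -2.53435376] 65.37418942898512 0.058294852272409305
```

View pics/m2.png

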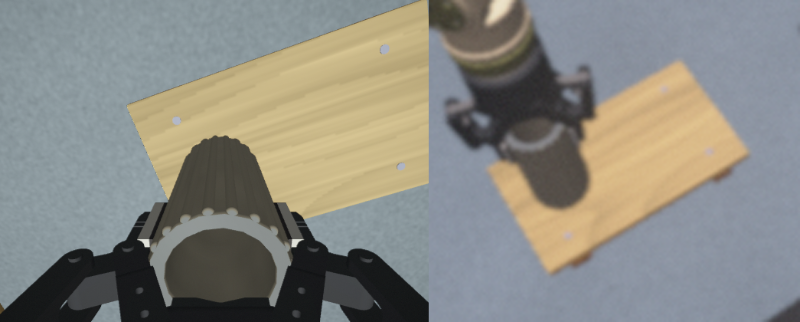

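The vase is gripped and hangs over the inner part of the board. Lowering it to contact.

apply_moves(moves=[0,0,-0.05,0,0,0,0,0,-0.1,0,0,0,0,0,-0.15,0,0,0,0,0,-0.18,0,0,0,0,0,-0.18,0,0,0])

```text
clock: 7.0
tcp_pos: [0.4757, -0.3958, 0.107]
orientation: [0.0, 0.112, 0.994, -0.0]
wrist_force: [-1.8, 1.4, 3.3]
finger_gap: 0.058
grip_force: 65.9
```

apply_moves(moves=[0,0,0,0,0,0,0,0,0,0,0,0,0,0,0,0,0,0,0,0,0,0,0,0,0,0,0,0,0,0,0,0,0,0,0,0], claw=100)

```text
clock: 7.5
tcp_pos: [0.4757, -0.3957, 0.106]
orientation: [0.0, 0.112, 0.994, 0.0]
wrist_force: [0.5, -0.7, 1.1]
finger_gap: 0.0853
grip_force: 0.0
```

apply_moves(moves=[0,0,0.4,0,0,0,0,0,1,0,0,0,0,0,2,0,0,0,0,0,3,0,0,0,0,0,4,0,0,0,0,0,5.5,0,0,0,0,0,5.5,0,0,0])

```text
clock: 8.08
tcp_pos: [0.4776, -0.3977, 0.2522]
orientation: [0.004, 0.112, 0.994, -0.004]
wrist_force: [0.9, -0.0, 1.6]
finger_gap: 0.0854
grip_force: 0.0
```

Run:
```python
from h import *
s=status.get_state(); q=s['orientation'];print(s['clock'],s['tcp_pos'],np.degrees(2*np.arctan2(q[2],q[1]))-90,s['joint_pos'].round(3))
snap('wrist','w3');snap('scene','s3')
a=cv2.imread('pics/w3.png');b=cv2.imread('pics/s3.png')[190:320,100:250]
b=cv2.resize(b,(485,420),interpolation=cv2.INTER_CUBIC);cv2.imwrite('pics/m3.png',cv2.resize(np.hstack([a,b]),(800,322)))
```

```text
8.0833 [ 0.47761731 -0.39774615  0.25217763] 77.12329034918562 [-0.824  0.394  0.193  1.358  0.    -0.599]
```

View pics/m3.png

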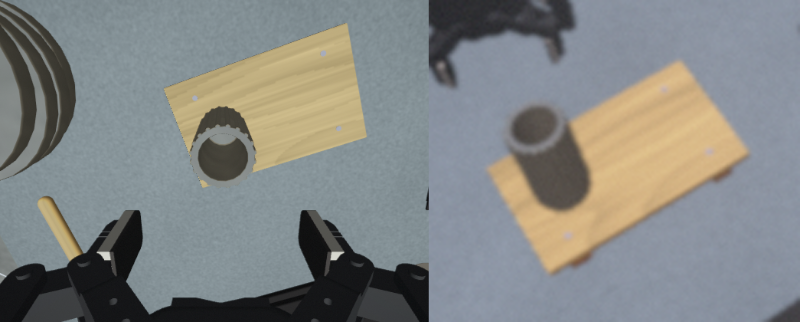

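apply_moves(moves=[0,0,0,0,0,-0.1,0.2,1,0,0,0,-0.2,0.4,2,0,0,0,-0.3,0.6,3,0,0,0,-0.4,0.8,4,0,0,0,-0.5,1,5,0,0,0,-0.6,1.2,6.2,0,0,0,-0.7,1.4,7.4,0,0,0,-0.8,1.6,8.6,0,0,0,-0.9,1.8,9.8,0,0,0,-1,2,11,0,0,0,-1.1,2.2,12.2,0,0,0,-1.2,2.4,13.4,0,0,0,-1.3,2.6,14.6,0,0,0,-1.4,2.8,15.6,0,0,0,-1.5,2.8,16.2,0,0,0,-1.53,2.8,16.6,0,0,0,-1.53,2.8,16.6,0,0,0,-1.53,2.8,16.6,0,0,0,-1.53,2.8,16.6,0,0,0,-1.53])

```text
clock: 9.85
tcp_pos: [0.5454, 0.0185, 0.2432]
orientation: [-0.0, 0.769, 0.639, -0.0]
wrist_force: [-0.5, 0.2, -0.4]
finger_gap: 0.0852
grip_force: 0.0
```

Run:
```python
from h import *
s=status.get_state(); q=s['orientation'];print(s['clock'],s['tcp_pos'],np.degrees(2*np.arctan2(q[2],q[1]))-90,s['joint_pos'].round(3))
snap('wrist','w4')
```

```text
9.85 [0.54540779 0.01851438 0.24324289] -10.548709134563865 [-0.113  0.255 -0.023  1.293 -0.     1.642]
```

View pics/w4.png

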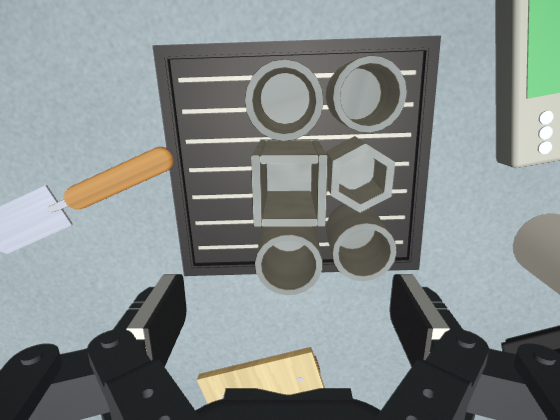

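The square rim is at about (252–328, 153–227), aligned with the fingers, and the hex corners are at (362,137) and (360,211).

Run:
```python
from h import *
r=lambda u,v,z:ray('w4',u,v,z)
sq=np.array([r(x,y,.101) for x,y in((252,156),(328,153),(327,224),(255,227))]);print('sq',sq.mean(0).round(4),[np.linalg.norm(sq[i]-sq[i-1]).round(4) for i in range(4)])
ax=sq[2]+sq[1]-sq[0]-sq[3];ay=sq[1]+sq[0]-sq[2]-sq[3];print(np.degrees([np.arctan2(ax[1],ax[0]),np.arctan2(-ay[0],ay[1])]))
h=np.array([r(x,y,.061) for x,y in((362,137),(394,159),(391,191),(360,211),(333,193),(331,152))])
print('hex',h.mean(0).round(4),[np.degrees(np.arctan2(*(h[i]-h[j])[1::-1])).round(1) for i,j in((0,3),(1,5),(2,4))],[np.linalg.norm(h[i]-h[j]).round(4) for i,j in((0,3),(1,5),(2,4))])
```

```text
sq [0.548  0.0197 0.101 ] [np.float64(0.0595), np.float64(0.0593), np.float64(0.0592), np.float64(0.0599)]
[-8.16334933 -9.67432287]
hex [0.6127 0.0121 0.061 ] [np.float64(81.6), np.float64(-16.9), np.float64(-8.5)] [np.float64(0.0688), np.float64(0.057), np.float64(0.0534)]
```

apply_moves(moves=[0.06,0.04,-0.6,0,0,0.01,0.06,0.04,-1.5,0,0,0.01,0.06,0.04,-2.5,0,0,0.01,0.06,0.04,-3.5,0,0,0.01,0.06,0.04,-4.3,0,0,0.01,0.06,0.04,-5,0,0,0.01,0.06,0.04,-5.6,0,0,0.01,0.06,0.04,-6.1,0,0,0.01,0.06,0.04,-6.4,0,0,0.01,0.06,0.04,-6.56,0,0,0.01,0.06,0.04,-6.56,0,0,0.01,0.06,0.04,-6.56,0,0,0.01])

```text
clock: 10.9
tcp_pos: [0.5475, 0.0198, 0.08]
orientation: [0.0, 0.766, 0.643, 0.0]
wrist_force: [0.4, 0.8, -0.3]
finger_gap: 0.0854
grip_force: 0.0
```

apply_moves(moves=[0,0,0,0,0,0,0,0,0,0,0,0,0,0,0,0,0,0,0,0,0,0,0,0,0,0,0,0,0,0,0,0,0,0,0,0,0,0,0,0,0,0,0,0,0,0,0,0], claw=0)

```text
clock: 11.57
tcp_pos: [0.5475, 0.0203, 0.0807]
orientation: [0.001, 0.766, 0.643, 0.0]
wrist_force: [-2.2, -0.7, 6.2]
finger_gap: 0.0591
grip_force: 65.6
```

apply_moves(moves=[0,0,0.4,0,0,0,0,0,1,0,0,0,0,0,2,0,0,0,0,0,3,0,0,0,0,0,4,0,0,0,0,0,4.7,0,0,0,-0.1,-0.5,5,0,0,0,-0.3,-1.3,5,0,0,0,-0.6,-2.3,5,0,0,0,-0.9,-3.4,5,0,0,0,-1.2,-4.5,5,0,0,0,-1.5,-5.6,5,0,0,0,-1.8,-6.7,5,0,0,0,-2.2,-7.8,5,0,0,0,-2.5,-8.8,5,0,0,0,-2.8,-9.8,5,0,0,0,-3.1,-10.7,5,0,0,0,-3.3,-11.4,5,0,0,0,-3.36,-11.8,5,0,0,0,-3.36,-11.8,5,0,0,0])

```text
clock: 13.23
tcp_pos: [0.4622, -0.2767, 0.2039]
orientation: [-0.0, 0.767, 0.642, -0.0]
wrist_force: [0.4, -0.2, -5.1]
finger_gap: 0.0588
grip_force: 66.2
```

apply_moves(moves=[0,0,-0.3,0,0,0,0,0,-1,0,0,0,0,0,-2,0,0,0,0,0,-3,0,0,0,0,0,-3.6,0,0,0,0,0,-4,0,0,0,0,0,-4.2,0,0,0,0,0,-4.26,0,0,0,0,0,-4.3,0,0,0,0,0,-4.34,0,0,0,0,0,-4.34,0,0,0])

```text
clock: 14.15
tcp_pos: [0.4638, -0.2751, 0.097]
orientation: [0.001, 0.766, 0.643, 0.0]
wrist_force: [0.4, 0.5, -4.6]
finger_gap: 0.0587
grip_force: 66.0
```

apply_moves(moves=[0,0,-0.03,0,0,0,0,0,-0.06,0,0,0,0,0,-0.08,0,0,0,0,0,-0.08,0,0,0])

```text
clock: 14.48
tcp_pos: [0.4637, -0.2752, 0.0967]
orientation: [0.001, 0.766, 0.643, 0.0]
wrist_force: [-3.5, 3.4, 10.2]
finger_gap: 0.059
grip_force: 68.0
```

apply_moves(moves=[0,0,0.03,0,0,0,0,0,0.03,0,0,0,0,0,0.03,0,0,0,0,0,0.03,0,0,0,0,0,0.03,0,0,0,0,0,0.03,0,0,0], claw=100)

```text
clock: 14.98
tcp_pos: [0.4631, -0.2747, 0.0947]
orientation: [-0.0, 0.766, 0.643, 0.0]
wrist_force: [0.7, 0.6, 0.1]
finger_gap: 0.0857
grip_force: 0.0
```

apply_moves(moves=[0,0,0.4,0,0,0,0,0,1,0,0,0,0,0,2,0,0,0,0,0,3,0,0,0,0,0,4,0,0,0,0,0,5,0,0,0,0,0,5.42,0,0,0,0,0,5.42,0,0,0,0,0,5.42,0,0,0])

```text
clock: 15.73
tcp_pos: [0.4633, -0.2748, 0.2303]
orientation: [0.0, 0.766, 0.643, 0.0]
wrist_force: [-0.2, 0.3, -0.7]
finger_gap: 0.0857
grip_force: 0.0
```

Run:
```python
from h import *
s=status.get_state(); q=s['orientation'];print(s['clock'],s['tcp_pos'],np.degrees(2*np.arctan2(q[2],q[1]))-90,s['joint_pos'].round(3))
snap('wrist','w5');snap('scene','s5')
a=cv2.imread('pics/w5.png');b=cv2.imread('pics/s5.png')[190:320,100:250]
b=cv2.resize(b,(485,420),interpolation=cv2.INTER_CUBIC);cv2.imwrite('pics/m5.png',cv2.resize(np.hstack([a,b]),(800,322)))
```

```text
15.7333 [ 0.46328953 -0.27480786  0.23034498] -9.96947102421619 [-0.684  0.245 -0.069  1.257  0.     1.06 ]
```

View pics/m5.png

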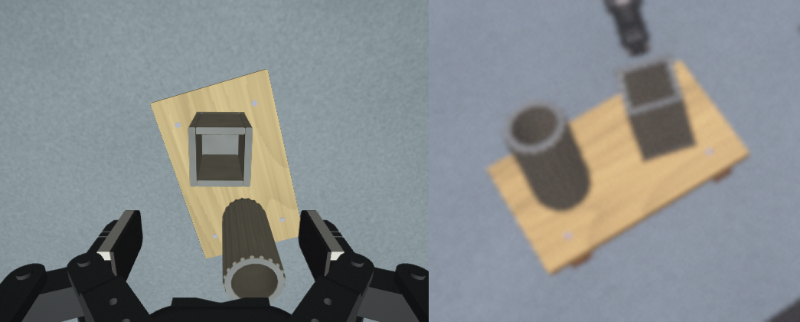

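apply_moves(moves=[0.2,0.4,0,0,0,0,0.6,1.2,0,0,0,0,1.2,2.3,0,0,0,0,1.8,3.4,0,0,0,0,2.4,4.6,0,0,0,0,3,5.8,0,0,0,0,3.6,7,0,0,0,0,4.2,8.2,0,0,0,0,4.8,9.3,0,0,0,0,5.4,10.3,0,0,0,0,5.8,11,0,0,0,0,6,11.4,0,0,0,0,6,11.4,0,0,0,0,6,11.4,0,0,0,0])

```text
clock: 17.0
tcp_pos: [0.6125, 0.0108, 0.2292]
orientation: [-0.001, 0.766, 0.643, -0.001]
wrist_force: [-0.3, -0.6, 0.6]
finger_gap: 0.0855
grip_force: 0.0
```

Run:
```python
from h import *
s=status.get_state(); q=s['orientation'];print(s['clock'],s['tcp_pos'],np.degrees(2*np.arctan2(q[2],q[1]))-90,s['joint_pos'].round(3))
snap('wrist','w6')
im=cv2.imread('pics/w6.png'); c=im[20:300,150:450]; cv2.imwrite('pics/c6.png',cv2.resize(c,None,fx=2,fy=2,interpolation=cv2.INTER_CUBIC))
```

```text
17.0 [0.61247089 0.01075679 0.22924678] -9.904164766849647 [-0.113  0.392  0.135  1.316 -0.     1.63 ]
```

View pics/c6.png

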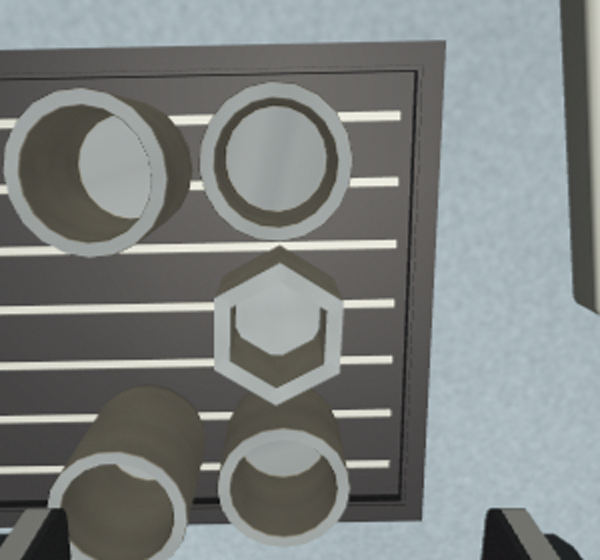

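The hex rim's corners are at (279,264), (343,291), (342,373), (277,405), (214,378) and (216,293) in the 2x crop. Its path is free.

Run:
```python
from h import *
h=np.array([ray('w6',150+(x+.5)/2-.5,20+(y+.5)/2-.5,.061) for x,y in((279,264),(343,291),(342,373),(277,405),(214,378),(216,293))])
print('hex',h.mean(0).round(4),[np.degrees(np.arctan2(*(h[i]-h[j])[1::-1])).round(1) for i,j in((0,3),(1,5),(2,4))],[np.linalg.norm(h[i]-h[j]).round(4) for i,j in((0,3),(1,5),(2,4))])
w=[ray('w1',u,v,.062) for u,v in ((560,-10),)]
```

```text
hex [0.6129 0.0084 0.061 ] [np.float64(79.3), np.float64(-9.0), np.float64(-7.5)] [np.float64(0.0641), np.float64(0.0547), np.float64(0.0573)]
```

apply_moves(moves=[0,-0.09,-0.6,0,0,0.01,0,-0.09,-1.6,0,0,0.01,0,-0.09,-2.6,0,0,0.01,0,-0.09,-3.6,0,0,0.01,0,-0.09,-4.6,0,0,0.01,0,-0.09,-5.4,0,0,0.01,0,-0.09,-6.1,0,0,0.01,0,-0.09,-6.7,0,0,0.01,0,-0.09,-7.2,0,0,0.01,0,-0.09,-7.5,0,0,0.01,0,-0.09,-7.68,0,0,0.01,0,-0.09,-7.68,0,0,0.01,0,-0.09,-7.68,0,0,0.01])

```text
clock: 18.13
tcp_pos: [0.6133, 0.0075, 0.0389]
orientation: [0.0, 0.763, 0.646, 0.0]
wrist_force: [-0.0, 0.1, 0.3]
finger_gap: 0.0853
grip_force: 0.0
```

apply_moves(moves=[0,0,0,0,0,0,0,0,0,0,0,0,0,0,0,0,0,0,0,0,0,0,0,0,0,0,0,0,0,0,0,0,0,0,0,0,0,0,0,0,0,0,0,0,0,0,0,0], claw=0)

```text
clock: 18.8
tcp_pos: [0.614, 0.008, 0.0395]
orientation: [0.001, 0.763, 0.647, 0.001]
wrist_force: [0.2, -0.1, 6.3]
finger_gap: 0.055
grip_force: 64.5
```

apply_moves(moves=[0,0,0.4,0,0,0,0,0,1,0,0,0,0,0,2,0,0,0,0,0,3,0,0,0,0,0,4,0,0,0,0,0,4.8,0,0,0,-0.2,0.5,5.2,0,0,0,-0.6,1.3,5.2,0,0,0,-1.1,2.3,5.2,0,0,0,-1.6,3.4,5.2,0,0,0,-2.1,4.5,5.2,0,0,0,-2.6,5.6,5.2,0,0,0,-3.1,6.7,5.2,0,0,0,-3.6,7.8,5.2,0,0,0,-4.2,8.9,5.2,0,0,0,-4.8,10,5.2,0,0,0,-5.4,11.1,5.2,0,0,0,-5.9,12.1,5.2,0,0,0,-6.3,12.9,5.2,0,0,0,-6.56,13.4,5.2,0,0,0])

```text
clock: 20.47
tcp_pos: [0.4462, 0.3453, 0.1677]
orientation: [-0.001, 0.762, 0.648, -0.001]
wrist_force: [0.1, -0.6, -1.0]
finger_gap: 0.0552
grip_force: 63.8
```

apply_moves(moves=[0,0,0,0,0,0,0,0,0,0,0,0,0,0,0,0,0,0])

```text
clock: 20.72
tcp_pos: [0.4485, 0.3428, 0.1679]
orientation: [0.0, 0.763, 0.647, -0.001]
wrist_force: [-0.1, -0.9, -1.6]
finger_gap: 0.0553
grip_force: 63.8
```

Run:
```python
from h import *
s=status.get_state(); q=s['orientation'];print(s['clock'],s['tcp_pos'],s['wrist_force'],s['finger_gap'],s['joint_pos'].round(3))
snap('wrist','w7'); print(proj('w7',[.449,.344,.062]))
```

```text
20.7167 [0.44851781 0.34284879 0.16792443] [-0.07179985 -0.89266941 -1.59324344] 0.05526191611337915 [ 0.511  0.324 -0.116  1.132 -0.     2.245]
[288.04665894 205.55657966]
```

View pics/w7.png

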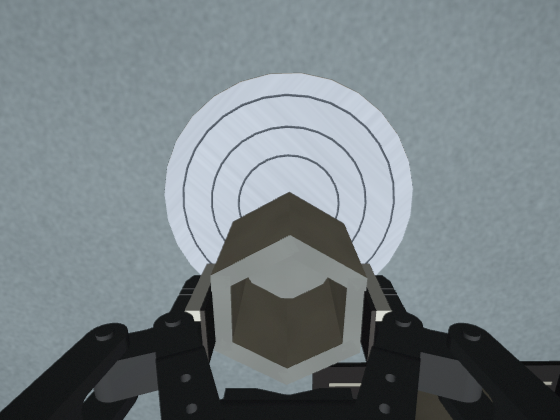

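The wheel is centred at column 288 and, by projection, row 205, which matches my estimate. I'll lower the hex.

apply_moves(moves=[0,0.04,-0.4,0,0,0,0,0.04,-1,0,0,0,0,0.04,-1.6,0,0,0,0,0.04,-2.1,0,0,0,0,0.04,-2.5,0,0,0,0,0.04,-2.7,0,0,0,0,0.04,-2.8,0,0,0,0,0.04,-2.86,0,0,0,0,0.04,-2.9,0,0,0,0,0.04,-2.92,0,0,0,0,0.04,-2.92,0,0,0])

```text
clock: 21.68
tcp_pos: [0.4495, 0.3443, 0.0958]
orientation: [0.0, 0.763, 0.647, 0.001]
wrist_force: [0.6, 1.1, -0.4]
finger_gap: 0.0551
grip_force: 63.7
```

apply_moves(moves=[0,0,-0.03,0,0,0,0,0,-0.06,0,0,0,0,0,-0.06,0,0,0,0,0,-0.06,0,0,0])

```text
clock: 22.02
tcp_pos: [0.4495, 0.3444, 0.0955]
orientation: [0.0, 0.763, 0.647, 0.001]
wrist_force: [-2.4, -1.1, 6.8]
finger_gap: 0.0552
grip_force: 64.7
```

apply_moves(moves=[0,0,0.03,0,0,0,0,0,0.03,0,0,0,0,0,0.03,0,0,0,0,0,0.03,0,0,0,0,0,0.03,0,0,0,0,0,0.03,0,0,0], claw=100)

```text
clock: 22.52
tcp_pos: [0.4491, 0.344, 0.0944]
orientation: [0.0, 0.763, 0.647, -0.0]
wrist_force: [-0.6, -0.6, 0.5]
finger_gap: 0.0855
grip_force: 0.0
```

apply_moves(moves=[0,0,0.4,0,0,0,0,0,1,0,0,0,0,0,2,0,0,0,0,0,3,0,0,0,0,0,4,0,0,0,0,0,5,0,0,0,0,0,5.4,0,0,0,0,0,5.4,0,0,0,0,0,5.4,0,0,0])

```text
clock: 23.27
tcp_pos: [0.4493, 0.3442, 0.2296]
orientation: [0.0, 0.763, 0.647, 0.0]
wrist_force: [0.2, -0.5, -0.2]
finger_gap: 0.0853
grip_force: 0.0
```

Run:
```python
from h import *
s=status.get_state(); q=s['orientation'];print(s['clock'],s['tcp_pos'],np.degrees(2*np.arctan2(q[2],q[1]))-90)
snap('wrist','w8');print(proj('w8',[.449,.344,.062]),proj('w8',[.449,.344,.117]))
```

```text
23.2667 [0.44927218 0.34415299 0.22957111] -9.398666427283729
[287.16528553 185.49996463] [287.0910086  204.80071628]
```

View pics/w8.png

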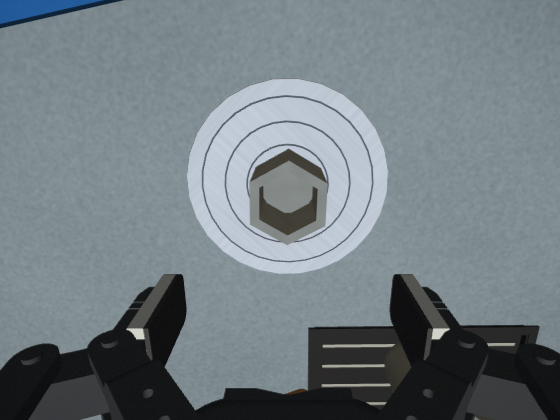

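Run:
```python
from h import *
w=[ray('w8',u,v,.062) for u,v in((287.5,78),(287.5,274),(188,177),(387,177))];print((w[0]+w[1])/2,(w[2]+w[3])/2,np.linalg.norm(w[0]-w[1]),np.linalg.norm(w[2]-w[3]))
h=[ray('w8',u,v,.117) for u,v in((288,161),(288,245))];print((h[0]+h[1])/2,np.linalg.norm(h[0]-h[1]))
```

```text
[0.44942454 0.34476718 0.062     ] [0.45054506 0.35146847 0.062     ] 0.1754246240974812 0.1728056123517553
[0.44967656 0.34403103 0.117     ] 0.06419756403459699
```

apply_moves(moves=[0,-0.5,0,0,0,-0.01,0,-1.4,0,0,0,-0.01,0,-2.8,0,0,0,-0.01,0.1,-4.2,0,0,0,-0.01,0.2,-5.6,0,0,0,-0.01,0.2,-7,0,0,0,-0.01,0.2,-8.4,0,0,0,-0.01,0.2,-9.8,0,0,0,-0.01,0.3,-11.2,0,0,0,-0.01,0.3,-12.6,0,0,0,-0.01,0.3,-14,0,0,0,-0.01,0.4,-15.4,0,0,0,-0.01,0.4,-16.8,0,0,0,-0.01,0.4,-18.2,0,0,0,-0.01,0.5,-19.6,0,0,0,-0.01,0.56,-21,0,0,0,-0.01,0.56,-22.4,0,0,0,-0.01,0.56,-23.6,0,0,0,-0.01,0.56,-24.4,0,0,0,-0.01,0.56,-24.75,0,0,0,-0.01])

```text
clock: 24.98
tcp_pos: [0.4616, -0.2773, 0.2275]
orientation: [-0.001, 0.767, 0.642, -0.001]
wrist_force: [-0.1, 0.5, 0.9]
finger_gap: 0.0854
grip_force: 0.0
```

apply_moves(moves=[0,0,0,0,0,0,0,0,-0.5,0,0,0,0,0,-1.3,0,0,0,0,0,-2.3,0,0,0,0,0,-3.3,0,0,0,0,0,-4,0,0,0,0,0,-4.6,0,0,0,0,0,-5.1,0,0,0,0,0,-5.38,0,0,0,0,0,-5.38,0,0,0,0,0,-5.38,0,0,0])

```text
clock: 25.9
tcp_pos: [0.4629, -0.2736, 0.095]
orientation: [-0.001, 0.766, 0.643, -0.0]
wrist_force: [-0.3, -0.3, -0.3]
finger_gap: 0.0855
grip_force: 0.0
```

apply_moves(moves=[0,0,0,0,0,0,0,0,0,0,0,0,0,0,0,0,0,0,0,0,0,0,0,0,0,0,0,0,0,0,0,0,0,0,0,0,0,0,0,0,0,0,0,0,0,0,0,0], claw=0)

```text
clock: 26.57
tcp_pos: [0.4635, -0.2751, 0.0964]
orientation: [0.001, 0.766, 0.643, 0.0]
wrist_force: [-1.4, 1.2, 5.6]
finger_gap: 0.0588
grip_force: 66.2
```

apply_moves(moves=[0,0,0.4,0,0,0,0,0,1,0,0,0,0,0,2,0,0,0,0,0,3,0,0,0,0,0,4,0,0,0,0.1,0.5,4.4,0,0,0,0.3,1.3,4.4,0,0,0,0.6,2.3,4.4,0,0,0,0.9,3.4,4.4,0,0,0,1.2,4.5,4.4,0,0,0,1.5,5.6,4.4,0,0,0,1.8,6.7,4.4,0,0,0,2.2,7.8,4.4,0,0,0,2.5,8.8,4.4,0,0,0,2.8,9.8,4.4,0,0,0,3.1,10.7,4.4,0,0,0,3.3,11.4,4.4,0,0,0,3.36,11.8,4.4,0,0,0,3.36,11.8,4.4,0,0,0,3.36,11.8,4.4,0,0,0])

```text
clock: 28.23
tcp_pos: [0.5465, 0.0208, 0.2046]
orientation: [-0.0, 0.765, 0.643, -0.001]
wrist_force: [0.7, -0.8, -3.7]
finger_gap: 0.059
grip_force: 66.2
```

apply_moves(moves=[0,0,-0.4,0,0,0,0,0,-0.8,0,0,0,0,0,-0.8,0,0,0])

```text
clock: 28.48
tcp_pos: [0.5453, 0.0195, 0.1822]
orientation: [-0.001, 0.766, 0.642, -0.002]
wrist_force: [-0.5, 0.4, -4.6]
finger_gap: 0.0591
grip_force: 66.0
```

Run:
```python
from h import *
s=status.get_state(); q=s['orientation'];print(s['clock'],s['tcp_pos'],np.degrees(2*np.arctan2(q[2],q[1]))-90,s['wrist_force'])
snap('wrist','w9')
```

```text
28.4833 [0.54533592 0.01952247 0.18215813] -10.058891392735674 [-0.45610429  0.44662615 -4.60242671]
```

View pics/w9.png

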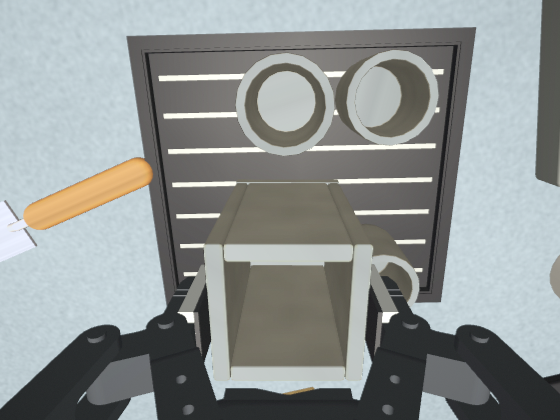

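apply_moves(moves=[0,0,0,0,0,0,0,0,-0.4,0,0,0,0,0,-1,0,0,0,0,0,-1.7,0,0,0,0,0,-2.4,0,0,0,0,0,-3,0,0,0,0,0,-3.5,0,0,0,0,0,-3.8,0,0,0,0,0,-4,0,0,0,0,0,-4.1,0,0,0,0,0,-4.16,0,0,0,0,0,-4.2,0,0,0,0,0,-4.2,0,0,0])

```text
clock: 29.62
tcp_pos: [0.5476, 0.0203, 0.0806]
orientation: [0.0, 0.766, 0.643, 0.0]
wrist_force: [0.0, -0.2, -3.4]
finger_gap: 0.059
grip_force: 66.4
```

apply_moves(moves=[0,0,-0.03,0,0,0,0,0,-0.06,0,0,0,0,0,-0.06,0,0,0])

```text
clock: 29.87
tcp_pos: [0.5477, 0.0204, 0.0804]
orientation: [0.001, 0.766, 0.643, 0.001]
wrist_force: [-3.4, 0.9, 5.2]
finger_gap: 0.059
grip_force: 67.3
```

apply_moves(moves=[0,0,0.03,0,0,0,0,0,0.03,0,0,0,0,0,0.03,0,0,0,0,0,0.03,0,0,0,0,0,0.03,0,0,0,0,0,0.03,0,0,0], claw=100)

```text
clock: 30.37
tcp_pos: [0.5472, 0.0203, 0.0793]
orientation: [0.0, 0.766, 0.643, 0.0]
wrist_force: [0.4, -0.4, 0.4]
finger_gap: 0.0854
grip_force: 0.0
```

apply_moves(moves=[0,0,0.4,0,0,0,0,0,1,0,0,0,0,0,2,0,0,0,0,0,3,0,0,0,0,0,4,0,0,0,0,0,5,0,0,0,0,0,5.97,0,0,0,0,0,5.97,0,0,0,0,0,5.97,0,0,0])

```text
clock: 31.12
tcp_pos: [0.5483, 0.0202, 0.2309]
orientation: [0.002, 0.766, 0.643, 0.001]
wrist_force: [-0.3, 0.5, -0.2]
finger_gap: 0.0851
grip_force: 0.0
```

Run:
```python
from h import *
s=status.get_state(); q=s['orientation'];print(s['clock'],s['tcp_pos'],np.degrees(2*np.arctan2(q[2],q[1]))-90,s['wrist_force'])
snap('wrist','w10')
```

```text
31.1167 [0.54826664 0.02022705 0.23088313] -9.964054810183441 [-0.31852634  0.48774323 -0.15256255]
```

View pics/w10.png

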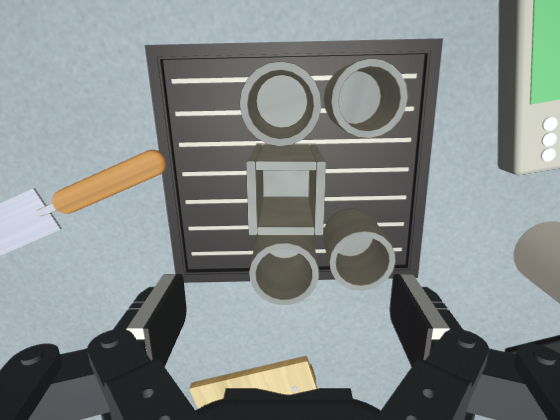

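The square is back between the pots at about (286,198), and the four round pots have not moved. The vase is next.

apply_moves(moves=[0,-0.5,0,0,0,0.1,-0.2,-1.4,0,0,0,0.2,-0.4,-2.4,0,0,0,0.3,-0.6,-3.4,0,0,0,0.4,-0.8,-4.4,0,0,0,0.5,-1,-5.4,0,0,0,0.6,-1.2,-6.4,0,0,0,0.7,-1.4,-7.4,0,0,0,0.8,-1.6,-8.4,0,0,0,0.9,-1.8,-9.4,0,0,0,1,-2,-10.4,0,0,0,1.1,-2.2,-11.4,0,0,0,1.2,-2.4,-12.4,0,0,0,1.3,-2.6,-13.4,0,0,0,1.4,-2.8,-14.4,0,0,0,1.5,-2.86,-15.4,0,0,0,1.52,-2.86,-16.2,0,0,0,1.52,-2.86,-16.64,0,0,0,1.52,-2.86,-16.64,0,0,0,1.52,-2.86,-16.64,0,0,0,1.52])

```text
clock: 32.83
tcp_pos: [0.4751, -0.3951, 0.2273]
orientation: [-0.001, 0.113, 0.994, 0.001]
wrist_force: [-0.0, 0.2, 0.2]
finger_gap: 0.0853
grip_force: 0.0
```

Run:
```python
from h import *
s=status.get_state(); q=s['orientation'];print(s['clock'],s['tcp_pos'],np.degrees(2*np.arctan2(q[2],q[1]))-90,s['joint_pos'].round(3))
```

```text
32.8333 [ 0.47512835 -0.3950789   0.2273001 ] 77.07826881426408 [-0.824  0.404  0.148  1.317  0.    -0.598]
```

apply_moves(moves=[0,0,-0.4,0,0,0,0,0,-1,0,0,0,0,0,-1.8,0,0,0,0,0,-2.6,0,0,0,0,0,-3.3,0,0,0,0,0,-3.9,0,0,0,0,0,-4.4,0,0,0,0,0,-4.7,0,0,0,0,0,-4.9,0,0,0,0,0,-4.9,0,0,0,0,0,-4.9,0,0,0])

```text
clock: 33.75
tcp_pos: [0.4759, -0.3953, 0.1064]
orientation: [0.0, 0.112, 0.994, 0.0]
wrist_force: [-0.0, -0.9, 0.3]
finger_gap: 0.0855
grip_force: 0.0
```

apply_moves(moves=[0,0,0,0,0,0,0,0,0,0,0,0,0,0,0,0,0,0,0,0,0,0,0,0,0,0,0,0,0,0,0,0,0,0,0,0,0,0,0,0,0,0,0,0,0,0,0,0], claw=0)

```text
clock: 34.42
tcp_pos: [0.4764, -0.3962, 0.1074]
orientation: [0.001, 0.112, 0.994, -0.001]
wrist_force: [-0.3, 1.2, 5.1]
finger_gap: 0.0579
grip_force: 65.0
```

apply_moves(moves=[0,0,0.4,0,0,0,0,0,1,0,0,0,0,0,2,0,0,0,0,0,3,0,0,0,0,0.3,4,0,0,0,0,1,4.7,0,0,0,0,2,4.7,0,0,0,0,3.2,4.7,0,0,0,0,4.4,4.7,0,0,0,0,5.6,4.7,0,0,0,0,6.8,4.7,0,0,0,0,8,4.7,0,0,0,0,9.2,4.7,0,0,0,0,10.4,4.7,0,0,0,0,11.6,4.7,0,0,0,0,12.8,4.7,0,0,0,-0.06,14,4.7,0,0,0,-0.06,15.2,4.7,0,0,0,-0.06,16.2,4.7,0,0,0,-0.06,16.8,4.7,0,0,0])

```text
clock: 36.08
tcp_pos: [0.473, 0.0267, 0.2236]
orientation: [-0.001, 0.111, 0.994, 0.0]
wrist_force: [0.5, -0.4, -4.1]
finger_gap: 0.058
grip_force: 65.2
```

apply_moves(moves=[0,0.2,0,0,0,0,0,0.2,0,0,0,0,0,0.2,-0.4,0,0,0,0,0.2,-1,0,0,0,0,0.2,-1.8,0,0,0,0,0.2,-2.6,0,0,0,0,0.2,-3.4,0,0,0,0,0.2,-4,0,0,0,0,0.2,-4.5,0,0,0,0,0.2,-4.9,0,0,0,0,0.2,-5.1,0,0,0,0,0.2,-5.25,0,0,0,0,0.2,-5.33,0,0,0,0,0.2,-5.33,0,0,0])

```text
clock: 37.25
tcp_pos: [0.4746, 0.0287, 0.0914]
orientation: [0.001, 0.112, 0.994, -0.0]
wrist_force: [-2.8, -1.5, 2.3]
finger_gap: 0.0581
grip_force: 65.6
```

apply_moves(moves=[0,0,-0.02,0,0,0,0,0,-0.02,0,0,0])

```text
clock: 37.42
tcp_pos: [0.4747, 0.0287, 0.0914]
orientation: [0.001, 0.112, 0.994, -0.001]
wrist_force: [-4.3, -1.4, 7.3]
finger_gap: 0.0583
grip_force: 66.1
```

apply_moves(moves=[0,0,0,0,0,0,0,0,0,0,0,0,0,0,0,0,0,0,0,0,0,0,0,0,0,0,0,0,0,0,0,0,0,0,0,0], claw=100)

```text
clock: 37.92
tcp_pos: [0.4742, 0.0293, 0.0898]
orientation: [0.0, 0.112, 0.994, 0.0]
wrist_force: [-0.6, 0.9, -0.3]
finger_gap: 0.085
grip_force: 0.0
```

apply_moves(moves=[0,0,0.4,0,0,0,0,0,1,0,0,0,0,0,2,0,0,0,0,0,3,0,0,0,0,0,4.5,0,0,0,0,0,6,0,0,0,0,0,7.5,0,0,0,0,0,9,0,0,0,0,0,9.5,0,0,0,0,0,9.5,0,0,0,0,0,9.5,0,0,0])

```text
clock: 38.83
tcp_pos: [0.4745, 0.0293, 0.3284]
orientation: [0.001, 0.112, 0.994, 0.0]
wrist_force: [-0.5, -0.8, 0.0]
finger_gap: 0.0855
grip_force: 0.0
```

Run:
```python
from h import *
s=status.get_state(); print(s['clock'],s['tcp_pos'],s['wrist_force'])
snap('wrist','w11')
print(proj('w11',[.474,.0293,.136]),proj('w11',[.547,.0196,.101]))
snap('scene','s11')
a=cv2.imread('pics/w11.png');b=cv2.imread('pics/s11.png')
cv2.imwrite('pics/m11.png',cv2.resize(np.hstack([a,b]),(800,300)))
```

```text
38.8333 [0.47448171 0.02932291 0.32835649] [-0.46533606 -0.79548817  0.00302086]
[287.89577115 177.80876078] [294.09243796 235.33029924]
```

View pics/m11.png

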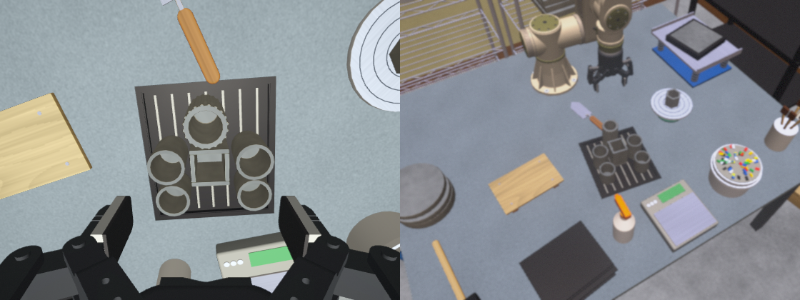

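The vase shows at (206,126) and the square at (210,168) in the half-size view. Scaled up, those match the starting positions projected into this view, (288,178) and (294,235), and the hex stands on the wheel.

```bash
python3 -c "
from workcell import job
print(job.hand_in())"
```

```text
the job is handed in; nothing more can be done
None
```

The job is handed in; no verdict came back. By the camera, the six-sided pot stands about 1 mm from the wheel's centre, the square planter and vase are back within about 2 mm of where they stood, the four round pots look unmoved, and the run took about 39 s of the 136 s.

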